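# Clamp a glued plywood stack in a bench screw press

### The arm

A 7-joint arm with a two-finger parallel gripper is mounted at the origin on the work surface. World frame = base frame: x ahead of the robot, y to its left, z up, the work surface at z = 0. Lengths are in m, angles in degrees, forces in N, time in s.
With the tool pointing down it reaches from about 0.4 to 0.875 m from the base axis. Payload 6.5 kg.
Tool frame: the origin (TCP) lies midway between the tips of the shut fingers; the grasp point (between the pads) lies 19 mm behind it (ctrl.hold_point_z is the z of the grasp point in the tool frame, in m); z points along the fingers, y is the line along which they close (so a half turn about z gives the same grasp; the last joint's range is limited). The gripper opens to 88 mm and grips with 3 to 60 N. Pads are 18 mm wide; open, the fingers measure 123 mm over their backs; the gripper's body (75 mm by 187 mm) begins 45 mm behind the grasp point.
Start: joints at [-72.892, 30.733, -0.252, 88.115, 0.149, 61.152, -4.079], TCP at [0.232, 0.607, 0.239] pointing down, gripper open.
Joint ranges: [-154.64, 154.64], [-21.42, 123.67], [-72.66, 72.17], [13.99, 137.28], [-74.86, 254.86], [10.95, 109.41], [-158.01, 158.01]. Speed limits (degrees/s): [136.94, 136.94, 180, 180, 180, 180, 180].

### API

Orientations are given as a 3x3 rotation matrix whose columns are the frame's x, y, z axes.
In Python, from bench import ctrl gives the robot as it stands.
- The arm moves only by the tool step_arm, never from a script. Its argument "series" is a list of rows, each a list of 5 numbers: the shift along the world's x, y, z scaled (see below), then the turn about the world's z scaled (see below), then the closure, from 0 (fully open) to 1 (shut). In form: [[tx, ty, tz, turn, jaw], ...]. A call has 1 to 8 rows; each row shifts and turns the commanded pose from where the row before left it; what a row does not reach is not made up. The controller multiplies each number of a shift by 0.04 m and each number of a turn by 5 degrees. A row lasts 1/8 s, in which the tool goes at most 62.5 mm and 10.7 degrees, less where a joint would pass 70% of its speed; a pose out of reach is approached as far as the arm can. A call with a number of a shift or a turn outside -1 to 1 is refused whole. A call with a gripper value outside its range is refused whole. The fingers move at their own pace and stop on an object; "newtons" is the grip in N (left out, the last holds). Time passes only in rows, so rows that do not move let the fingers close. It gives the time, the measured TCP pose, the force, the opening and the grip force at its end, in the units of the state.
- ctrl.get_state(): the state, without advancing time (a new reading comes with each control period).
- ctrl.capture(name): name is "scene" or "side" or "wrist"; returns the picture (400x640x3 uint8, blue, green, red); there is no depth.
- ctrl.camera_params(name): a dict with "K" (3x3 intrinsics, pixels), "R" (3x3) and "t" (3): a world point X has camera coordinates R X + t. Camera axes: x right, y down, z forward; pixel columns grow to the right and rows downward; lengths in m; the calibration is good to about 2 mm. The wrist camera is an equidistant fisheye: a pixel r from the principal point sees the ray r / f radians off the axis. A picture is of the moment at which its call begins: read the wrist's pose just before it. camera_params takes no time and is no camera call; for the wrist camera it gives the pose at the moment of the call.
- ctrl.hand_in(): hands the job in; it is judged then, once.
The state is a dict: "t": time; "qpos": joint angles; "joint_velocities": joint speeds; "effort": joint torques, N m; "tcp_pos": TCP position; "tool_rot": TCP orientation; "force": force on the tool from outside, world axes, zero at the start; "wrist_torque": the same for the moment, N m; "opening": finger opening in m; "gripper_force": force on a finger pad.
Only numpy, scipy, OpenCV 4.12 (cv2) and the standard library are available. Lean on these libraries where they do the work, as an engineer would, in place of code of your own. Each camera call takes 0.05 s, during which the arm holds its last target. There are 200 camera calls.

### The job

Push the loaded tray fully home under the screw press, then wind the crank clockwise until the platen just touches the plywood stack, and from that touch add a quarter of a turn, no more, so that the glue joint is pressed but not starved. Let go of the crank and leave it so, and leave everything else on the bench where it is.

Things in the scene. Friction and masses are not known exactly. Their poses are not given: they have to be found in the camera images.
- screw_axis (a point): a point on the vertical screw axis, 290 mm above the bench, level with the middle of the crank's grip. Its axes are the press's: z up, y along the runway towards the end from which the tray comes (the tray goes in towards -y), x across the runway.
- crank_knob (a point): middle of the crank's upright grip, a black cylinder 22 mm in diameter, 54 mm tall. It spins freely on its pin, so a gripper can hold it without turning. It goes round the screw axis in a level circle of 70 mm radius and does not rise or sink. The 22 mm wide crank arm's top is 35 mm below this point; its ball end reaches 66 mm beyond the axis on the other side, 19 mm or more below this point.
- screw (a joint): turn of the crank, rad, 0 to 18.2; grows clockwise from above, lowering the ram 12 mm a turn. At q the grip is at (70 cos q, -70 sin q) mm from the axis, press axes. Stays where left. Free running takes about 9 N at the grip; the platen is sprung with preload: at touch +4.6 N, then +0.9 N per tenth of a turn. Touch comes 0.2 to 1.7 turns from the start; stack height differs: feel for it.
- tray (a joint): how far the plywood tray is out, in m: 0 when fully home against its stop, up to 0.11 out. It slides along the press's y axis with about 3 N of friction and stays where it is left.
- tray_knob_center (a point): middle of the tray's upright wooden knob, 22 mm in diameter, 50 mm tall, near the outer end of the tray's 50 mm wide tongue. With the tray home it stands 190 mm from the screw axis along the press's +y. The tongue ends 15 mm beyond it and its top is 25 mm below this point.
- stack: stack of three glued plywood discs, 120 mm in diameter, about 42 mm tall, fixed on the tray; origin at the centre of its underside. With the tray home it is centred under the steel platen (100 mm in diameter). The platen squeezes it with about 170 N at touch and 34 N more per further tenth of a turn.
- nut: bystander: large steel nut (30 mm across, 12 mm tall) lying on the press's wooden base; origin at the centre of its underside
- jar: bystander: amber glass jar with steel cap, 54 mm in diameter, 70 mm tall, beside the runway; origin at the centre of its underside
- offcut: bystander: wooden offcut 30 x 90 x 18 mm lying beside the runway, origin at the centre of its underside
- screwdriver: bystander: screwdriver lying on the bench
- glue: bystander: standing white glue bottle, 60 mm in diameter, 160 mm tall; origin at the centre of its underside
- hammer: bystander: hammer lying on the bench
- spare_disc: bystander: spare plywood disc, 120 mm in diameter, 12.5 mm thick, lying on the bench
- press: bench screw press, fixed to the bench; origin on the screw axis at bench height; axes as screw_axis. Two steel posts, 24 mm diameter, at x = +-102 mm; grey head beam along x, 250 x 56 mm, 195 to 235 mm above the bench; wooden base 30 mm thick (245 x 290 mm) and a 170 mm wide runway that reaches 330 mm out along +y.

How it is judged (in metres and radians):
On the way, in this order (a step that is already met when the one before it is completed fails the run):
1. the tray is fully home against its stop (value of joint tray below 0.003 m), for 0.1 s.
2. the platen has come down on the stack (contact force between stack and anything else above 100 N and value of joint tray below 0.004 m), for 0.1 s.
At the end, for the whole second after the job is handed in: The tray is home (within 4 mm), the crank is at rest and released, and the platen squeezes the stack with 227 to 281 N, which is 0.17 to 0.33 of a turn past touch (contact force between stack and anything else between 227 and 281 N and value of joint tray below 0.004 m and velocity of joint screw between -0.05 and 0.05 rad/s).
It fails at once if the stack is squeezed with more than 318 N (wound about 0.44 of a turn past touch) (contact force between stack and anything else above 318 N).
It fails at once if the stack is pressed or pushed on with more than 25 N while the tray is not home (contact force between stack and anything else above 25 N and value of joint tray above 0.006 m).
It fails at once if a bystander is moved by more than 25 mm (distance of any of nut, jar, offcut, screwdriver, glue, hammer, spare_disc from where it was at the start of the episode above 0.025 m).
It also fails if it takes over 72 s, if anything falls off the work surface, if the arm or the gripper's body presses on something with over 40 N, if the wrist force passes 120 N, or if a joint passes its speed limit or range.

## Working session

There is one attempt and no reset: what is moved stays moved. The work goes in short steps, Python scripts to look and compute and a tool call to move; the robot and the scene stay as the last step left them, time stands still between calls to the robot, and variables do not carry over. Pictures are saved under pics/ and viewed, at most 10 in all, crops included, and the job is handed in when it is done.

Besides the shell and the picture viewer there is one more tool, called after "Request:" as a command line: name --pt "numbers of a row" for each row, then --argument value for the rest. step_arm: Moves the arm, as the interface text tells. Its arguments: {"type":"object","properties":{"series":{"type":"array"},"newtons":{"type":"number"}},"required":["series"]}

```bash
mkdir -p pics; python3 - <<'E'
from bench import ctrl
import cv2,numpy as np
for n in("scene","side"):
    cv2.imwrite(f"pics/{n}0.png",ctrl.capture(n)); p=ctrl.camera_params(n); print(n,np.round(p["K"],1).tolist(),np.round(p["R"],3).tolist(),np.round(p["t"],3))
s=ctrl.get_state();print(s)
E
```

```text
scene [[437.9, 0.0, 316.5], [0.0, 437.9, 205.8], [0.0, 0.0, 1.0]] [[-0.626, 0.78, 0.004], [0.455, 0.369, -0.811], [-0.634, -0.506, -0.586]] [ 0.327 -0.093  1.714]
side [[419.2, 0.0, 324.2], [0.0, 419.2, 198.7], [0.0, 0.0, 1.0]] [[0.991, -0.136, 0.014], [-0.068, -0.577, -0.814], [0.118, 0.805, -0.581]] [-0.529  0.202  1.437]
{'t': 0.1, 'qpos': array([-72.89043783,  30.77313171,  -0.25553627,  88.16228969,
         0.14985028,  61.1503018 ,  -4.08022408]), 'joint_velocities': array([ 0.03346821, -0.08568481,  0.01146995, -0.14398552,  0.0148182 ,
        0.06249592, -0.0624275 ]), 'effort': array([ 2.72270496e-03, -5.72086501e+01,  9.94085670e-01, -2.52231753e+01,
       -5.60892269e-02,  1.33766854e-02,  3.38691711e-05]), 'tcp_pos': array([0.23172234, 0.60673391, 0.23794545]), 'tool_rot': array([[-9.34218638e-01,  3.56700655e-01, -4.24476516e-04],
       [ 3.56700889e-01,  9.34217552e-01, -1.42862966e-03],
       [-1.13039723e-04, -1.48606360e-03, -9.99998889e-01]]), 'force': array([-0.7215237 , -0.09052079,  0.18357584]), 'wrist_torque': array([-0.00546633, -0.01696616,  0.06629526]), 'gripper_force': 0.0, 'opening': 0.08797253839881702}
```

View pics/scene0.png

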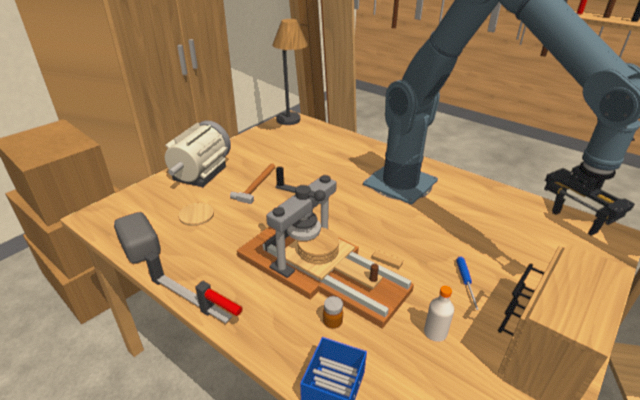

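View pics/side0.png

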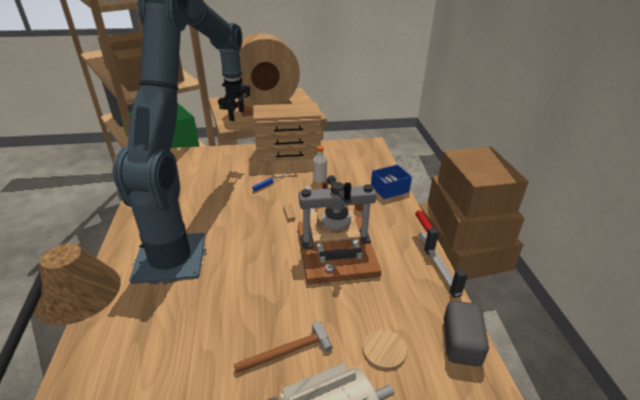

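The scene view shows the press at about (300,230), the crank grip (black) near (280,176) and the tray knob near (374,272). The side view has the grip near (347,190). I'll enlarge both to get exact pixels.

```bash
python3 - <<'E'
import cv2
a=cv2.imread("pics/scene0.png")[160:310,230:430];cv2.imwrite("pics/c1.png",cv2.resize(a,None,fx=4,fy=4,interpolation=2))
a=cv2.imread("pics/side0.png")[165:290,270:400];cv2.imwrite("pics/c2.png",cv2.resize(a,None,fx=4.5,fy=4.5,interpolation=2))
E
```

```text
(no output)
```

View pics/c1.png

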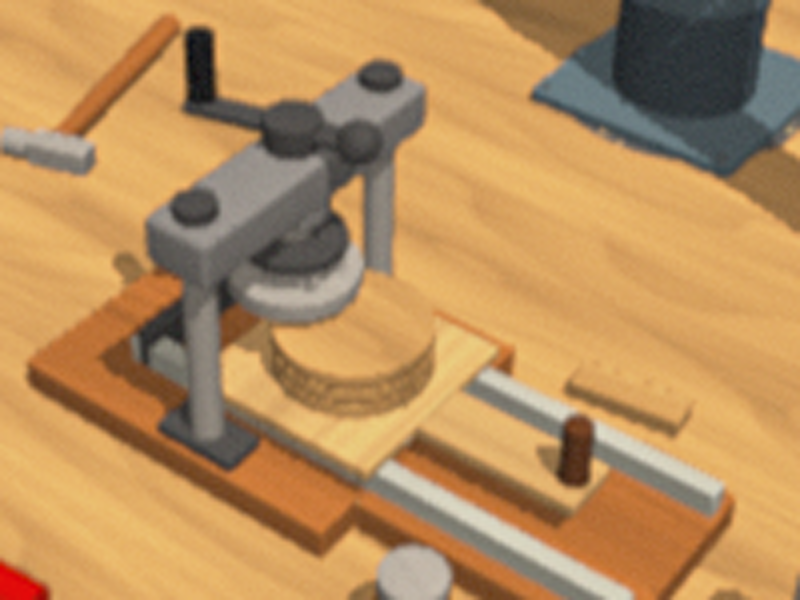

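View pics/c2.png

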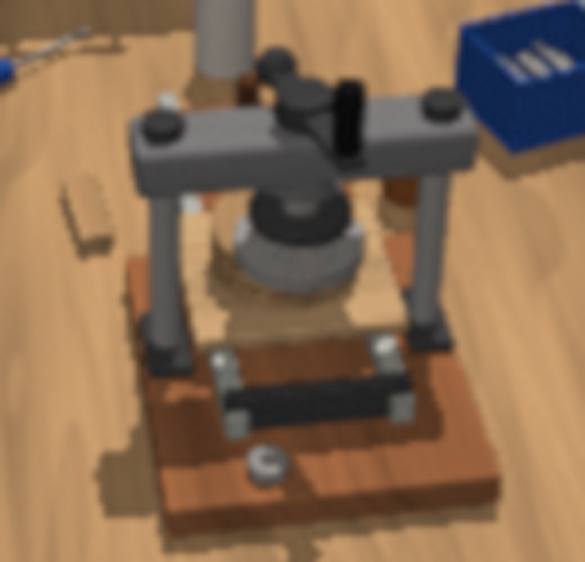

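The crops give these positions. In the scene crop: grip (201,65), post nuts (195,205) and (381,74), tray knob (576,450). In the side crop: grip (348,120), post nuts (162,125) and (441,103).

```bash
cat > h.py <<'E'
from bench import ctrl
import numpy as np
def ray(n,uv):
    p=ctrl.camera_params(n);K,R,t=map(np.array,(p["K"],p["R"],p["t"]))
    d=R.T@np.linalg.inv(K)@np.r_[uv,1];return -R.T@t,d/np.linalg.norm(d)
def tri(rs):
    A=sum(np.eye(3)-np.outer(d,d) for c,d in rs);b=sum((np.eye(3)-np.outer(d,d))@c for c,d in rs)
    X=np.linalg.solve(A,b);return X,[np.linalg.norm(np.cross(X-c,d)) for c,d in rs]
def plane(r,z): return r[0]+r[1]*(z-r[0][2])/r[1][2]
E
python3 - <<'E'
from h import *
S=lambda x,y:ray("scene",[(x+.5)/4-.5+230,(y+.5)/4-.5+160])
D=lambda x,y:ray("side",[(x+.5)/4.5-.5+270,(y+.5)/4.5-.5+165])
g=tri([S(201,65),D(348,120)]);a=tri([S(195,205),D(441,103)]);b=tri([S(381,74),D(162,125)])
for q in(g,a,b):print(q[0].round(4),np.round(q[1],4))
c=(a[0]+b[0])/2;v=a[0]-b[0];print("c",c,"len",np.linalg.norm(v),"yaw",np.degrees(np.arctan2(v[1],v[0])))
x=v/np.linalg.norm(v);y=np.array([-x[1],x[0],0])
print("grip rel",(g[0]-c)@x,(g[0]-c)@y)
for z in(.07,.08,.09,.1):
    k=plane(S(576,450),z);print(z,k.round(4),"rel",(k-c)@x,(k-c)@y)
print(ctrl.camera_params("wrist"))
E
```

```text
[ 0.5894 -0.0784  0.2826] [0.0002 0.0002]
[ 0.673  -0.0086  0.2429] [0.0004 0.0004]
[ 0.4692 -0.0127  0.2428] [0.0001 0.0001]
c [ 0.57107462 -0.01064617  0.24282315] len 0.20387275075432418 yaw 1.1489339794925297
grip rel 0.016973509515488136 -0.06813788554017419
0.07 [0.5504 0.2243 0.07  ] rel -0.01603115280723291 0.23526527767678485
0.08 [0.5595 0.2292 0.08  ] rel -0.00679833463502983 0.23999599275032166
0.09 [0.5687 0.2341 0.09  ] rel 0.0024344835371732524 0.24472670782385855
0.1 [0.5778 0.239  0.1   ] rel 0.011667301709376332 0.24945742289739534
{'K': array([[309.70691629,   0.        , 319.88663713],
       [  0.        , 309.70691629, 198.39200205],
       [  0.        ,   0.        ,   1.        ]]), 'R': array([[ 0.35581913,  0.93455256, -0.0020625 ],
       [ 0.89833212, -0.34141851,  0.27646484],
       [ 0.25766675, -0.10022429, -0.96102182]]), 't': array([-0.64870316, -0.03867243,  0.38903832])}
```

```bash
python3 - <<'E'
from h import *
print("glue",plane(ray("scene",[439,320]),.07).round(3),"jar",plane(ray("scene",[333,303]),.07).round(3))
E
```

```text
glue [0.59 0.44 0.07] jar [0.71  0.204 0.07 ]
```

Request:
step_arm --pt "0.9 -1 0 0 0" --pt "0.9 -1 0 0 0" --pt "0.9 -1 0 0 0" --pt "0.9 -1 0 0 0" --pt "0.9 -1 0 0 0" --pt "0.9 -1 0 0 0" --pt "0.9 -1 0 0 0" --pt "0.9 -1 0 0 0" --newtons 30

```text
t: 1.1
tcp_pos: [0.5206, 0.2857, 0.2385]
tool_rot: [[-0.934, 0.357, -0.0], [0.357, 0.934, -0.0], [0.0, -0.0, -1.0]]
force: [-0.6, 0.9, 0.2]
opening: 0.0885
gripper_force: 0.0
```

Request:
step_arm --pt "0.58 -0.67 0 0 0" --pt "0.58 -0.67 0 0 0" --pt "0 0 -1 0 0" --pt "0 0 -1 0 0" --pt "0 0 -1 0 0" --pt "0 0 -1 0 0" --pt "0 0 -0.08 0 0" --pt "0 0 0 0 0"

```text
t: 2.1
tcp_pos: [0.5668, 0.2338, 0.0764]
tool_rot: [[-0.934, 0.357, 0.001], [0.357, 0.934, 0.0], [-0.001, 0.001, -1.0]]
force: [0.2, 0.6, 0.9]
opening: 0.0884
gripper_force: 0.0
```

Request:
step_arm --pt "0 0 0 0 0.8" --pt "0 0 0 0 0.8" --pt "0 0 0 0 0.8" --pt "0 0 0 0 0.8" --pt "0 0 0 0 0.8" --pt "0 0 0 0 0.8" --newtons 15

```text
t: 2.85
tcp_pos: [0.5663, 0.2336, 0.0755]
tool_rot: [[-0.934, 0.357, -0.0], [0.357, 0.934, -0.0], [0.0, -0.0, -1.0]]
force: [-0.1, -0.7, 0.2]
opening: 0.0302
gripper_force: 0.0
```

Request:
step_arm --pt "0 0 0 0 0.8" --pt "0 0 0 0 0.8" --pt "0 0 0 0 0.8" --pt "0.01 -0.4 0 0 0.8" --pt "0.01 -0.4 0 0 0.8" --pt "0.01 -0.3 0 0 0.8"

```text
t: 3.6
tcp_pos: [0.5671, 0.1888, 0.0755]
tool_rot: [[-0.934, 0.357, -0.001], [0.357, 0.934, 0.0], [0.001, -0.0, -1.0]]
force: [-1.3, 3.4, -1.0]
opening: 0.0212
gripper_force: 15.0
```

Request:
step_arm --pt "0 -0.15 0 0 0.8" --pt "0 -0.1 0 0 0.8" --pt "0 -0.05 0 0 0.8" --pt "0 -0.05 0 0 0.8"

```text
t: 4.1
tcp_pos: [0.5673, 0.1793, 0.0755]
tool_rot: [[-0.935, 0.355, 0.001], [0.355, 0.935, 0.004], [0.001, 0.004, -1.0]]
force: [0.0, 12.8, -4.4]
opening: 0.021
gripper_force: 15.0
```

Request:
step_arm --pt "0 -0.05 0 0 0.8" --pt "0 0 0 0 0.8" --pt "0 0.08 0 0 0.8"

```text
t: 4.47
tcp_pos: [0.5673, 0.1794, 0.0755]
tool_rot: [[-0.935, 0.355, 0.0], [0.355, 0.935, 0.002], [0.001, 0.002, -1.0]]
force: [-0.9, 2.5, -0.2]
opening: 0.0213
gripper_force: 15.0
```

Request:
step_arm --pt "0 0 0 0 0.2" --pt "0 0 0 0 0.2" --pt "0 0 0 0 0.2" --pt "0 0 0 0 0.2" --pt "0 0 0 0 0.2" --pt "0 0 1 0 0.2" --pt "0 0 1 0 0.2" --pt "0 0 1 0 0.2"

```text
t: 5.48
tcp_pos: [0.5674, 0.1767, 0.1968]
tool_rot: [[-0.934, 0.357, -0.0], [0.357, 0.934, -0.0], [-0.0, -0.0, -1.0]]
force: [-0.6, 0.2, 0.2]
opening: 0.0706
gripper_force: 0.0
```

Request:
step_arm --pt "0 0 1 0 0" --pt "0 0 1 0 0" --pt "0 0 1 0 0" --pt "0.08 -0.91 1 0 0" --pt "0.08 -0.91 0.1 0 0" --pt "0.08 -0.91 0 0 0" --pt "0.08 -0.91 0 0 0" --pt "0.08 -0.91 0 0 0"

```text
t: 6.48
tcp_pos: [0.5834, -0.0064, 0.3596]
tool_rot: [[-0.934, 0.357, 0.0], [0.357, 0.934, -0.0], [-0.0, 0.0, -1.0]]
force: [1.1, 1.0, -0.7]
opening: 0.0881
gripper_force: 0.0
```

Request:
step_arm --pt "0.08 -0.91 0 0 0" --pt "0.08 -0.91 0 0 0" --pt "0 0 0 0 0" --pt "0 0 0 0 0"

```text
t: 6.98
tcp_pos: [0.5898, -0.077, 0.3594]
tool_rot: [[-0.934, 0.356, -0.0], [0.356, 0.934, 0.001], [0.0, 0.001, -1.0]]
force: [0.2, 0.5, -0.5]
opening: 0.0881
gripper_force: 0.0
```

```bash
python3 - <<'E'
from h import *
import cv2
s=ctrl.get_state();print(s["tcp_pos"],s["qpos"].round(1))
p=ctrl.camera_params("wrist");cv2.imwrite("pics/w1.png",ctrl.capture("wrist"))
R,t,K=p["R"],p["t"],p["K"]
c=np.array([.5711,-.0106]);
for X in([.5894,-.0784,.317],[.5894,-.0784,.29],[*c,.265]):
    v=R@np.array(X)+t;th=np.arccos(v[2]/np.linalg.norm(v));u=v[:2]/np.linalg.norm(v[:2])*th*K[0,0]+K[:2,2];print(u.round(1))
cv2.imwrite("pics/s2.png",cv2.resize(ctrl.capture("side")[165:290,270:400],None,fx=4.5,fy=4.5,interpolation=2))
E
```

```text
[ 0.58984236 -0.07701701  0.35940281] [-7.2 19.6 13.8 88.9 -4.9 72.  76.5]
[318.1 223.9]
[318.3 210.8]
[390.3 151. ]
```

View pics/w1.png

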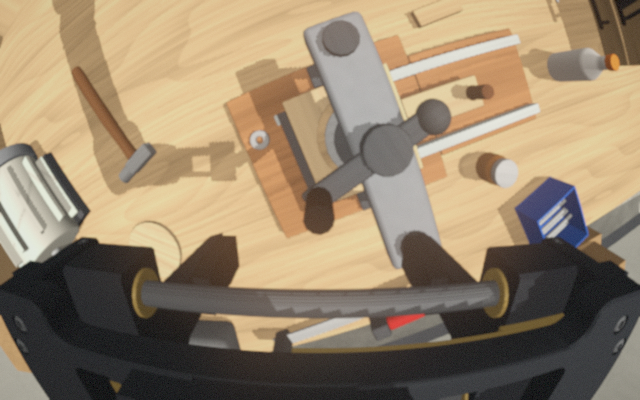

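View pics/s2.png

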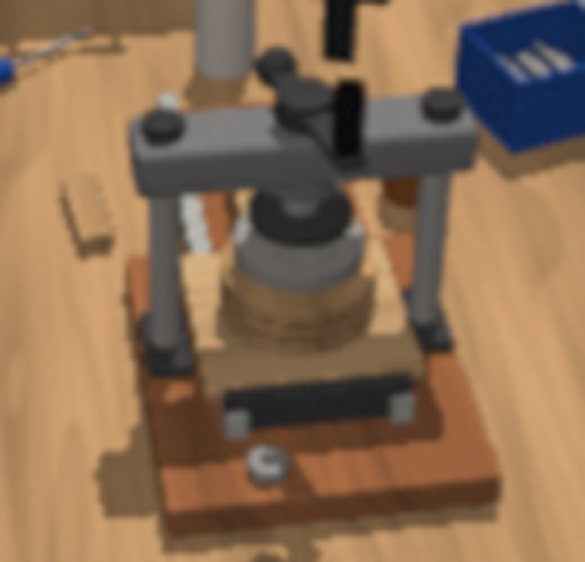

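The wrist view shows the grip at (319,210) and the hub at (388,150), within a few pixels of where I predicted. The side view shows the tray home with the stack under the platen. Next I descend and grip the crank.

Request:
step_arm --pt "0 0 -1 0 0" --pt "0 0 -1 0 0" --pt "0 0 -0.06 0 0" --pt "0 0 0 0 0.8" --pt "0 0 0 0 0.8" --pt "0 0 0 0 0.8" --pt "0 0 0 0 0.8" --pt "0 0 0 0 0.8" --newtons 30

```text
t: 8.07
tcp_pos: [0.59, -0.078, 0.2773]
tool_rot: [[-0.934, 0.357, 0.0], [0.357, 0.934, -0.0], [-0.0, 0.0, -1.0]]
force: [-0.1, 0.4, -0.8]
opening: 0.0407
gripper_force: 0.0
```

Request:
step_arm --pt "0 0 0 0 0.8" --pt "0 0 0 0 0.8" --pt "0 0 0 0 0.8" --pt "0 0 0 0 0.8" --pt "0 0 0 0 0.8"

```text
t: 8.7
tcp_pos: [0.5898, -0.0782, 0.2771]
tool_rot: [[-0.934, 0.357, -0.0], [0.357, 0.934, -0.0], [0.0, -0.0, -1.0]]
force: [-1.5, -1.4, -0.0]
opening: 0.0208
gripper_force: 30.0
```

```bash
python3 - <<'E'
import numpy as np
# offsets in row units for 10deg steps clockwise on a 70 mm circle, from world angle -75
a=np.radians(-75-10*np.arange(37));P=np.c_[np.cos(a),np.sin(a)]*.07
for k,d in enumerate(np.diff(P,axis=0)/.04): print(int(-75-10*(k+1)),d.round(3).tolist())
E
```

```text
-85 [-0.3, -0.053]
-95 [-0.305, 0.0]
-105 [-0.3, 0.053]
-115 [-0.287, 0.104]
-125 [-0.264, 0.153]
-135 [-0.234, 0.196]
-145 [-0.196, 0.234]
-155 [-0.153, 0.264]
-165 [-0.104, 0.287]
-175 [-0.053, 0.3]
-185 [0.0, 0.305]
-195 [0.053, 0.3]
-205 [0.104, 0.287]
-215 [0.153, 0.264]
-225 [0.196, 0.234]
-235 [0.234, 0.196]
-245 [0.264, 0.153]
-255 [0.287, 0.104]
-265 [0.3, 0.053]
-275 [0.305, 0.0]
-285 [0.3, -0.053]
-295 [0.287, -0.104]
-305 [0.264, -0.153]
-315 [0.234, -0.196]
-325 [0.196, -0.234]
-335 [0.153, -0.264]
-345 [0.104, -0.287]
-355 [0.053, -0.3]
-365 [0.0, -0.305]
-375 [-0.053, -0.3]
-385 [-0.104, -0.287]
-395 [-0.153, -0.264]
-405 [-0.196, -0.234]
-415 [-0.234, -0.196]
-425 [-0.264, -0.153]
-435 [-0.287, -0.104]
```

Request:
step_arm --pt "-0.3 -0.053 0 0 0.8" --pt "-0.305 0 0 0 0.8" --pt "-0.3 0.053 0 0 0.8" --pt "-0.287 0.104 0 0 0.8"

```text
t: 9.2
tcp_pos: [0.5438, -0.0751, 0.2771]
tool_rot: [[-0.934, 0.358, 0.005], [0.358, 0.934, -0.002], [-0.005, -0.0, -1.0]]
force: [8.6, -4.0, -7.3]
opening: 0.0209
gripper_force: 30.0
```

Request:
step_arm --pt "-0.264 0.153 0 0 0.8" --pt "-0.234 0.196 0 0 0.8" --pt "-0.196 0.234 0 0 0.8"

```text
t: 9.57
tcp_pos: [0.5153, -0.0528, 0.2772]
tool_rot: [[-0.933, 0.359, 0.003], [0.359, 0.933, -0.003], [-0.004, -0.002, -1.0]]
force: [6.0, -6.4, -5.5]
opening: 0.021
gripper_force: 30.0
```

Request:
step_arm --pt "-0.153 0.264 0 0 0.8" --pt "-0.104 0.287 0 0 0.8" --pt "-0.053 0.3 0 0 0.8"

```text
t: 9.95
tcp_pos: [0.5018, -0.0194, 0.2771]
tool_rot: [[-0.933, 0.359, 0.0], [0.359, 0.933, -0.004], [-0.002, -0.003, -1.0]]
force: [0.2, -8.6, -2.2]
opening: 0.021
gripper_force: 30.0
```

Request:
step_arm --pt "0 0.305 0 0 0.8" --pt "0.053 0.3 0 0 0.8" --pt "0.104 0.287 0 0 0.8"

```text
t: 10.32
tcp_pos: [0.5069, 0.0167, 0.277]
tool_rot: [[-0.933, 0.359, -0.003], [0.359, 0.933, -0.003], [0.002, -0.004, -1.0]]
force: [-3.1, -7.7, 2.3]
opening: 0.0205
gripper_force: 30.0
```

Request:
step_arm --pt "0.153 0.264 0 0 0.8" --pt "0.196 0.234 0 0 0.8" --pt "0.234 0.196 0 0 0.8"

```text
t: 10.7
tcp_pos: [0.5297, 0.0457, 0.277]
tool_rot: [[-0.934, 0.358, -0.005], [0.358, 0.934, -0.002], [0.004, -0.003, -1.0]]
force: [-7.7, -5.4, 5.9]
opening: 0.0213
gripper_force: 30.0
```

Request:
step_arm --pt "0.264 0.153 0 0 0.8" --pt "0.287 0.104 0 0 0.8" --pt "0.3 0.053 0 0 0.8"

```text
t: 11.08
tcp_pos: [0.5637, 0.0589, 0.277]
tool_rot: [[-0.934, 0.357, -0.005], [0.357, 0.934, -0.001], [0.004, -0.003, -1.0]]
force: [-8.2, -3.8, 6.7]
opening: 0.0208
gripper_force: 30.0
```

Request:
step_arm --pt "0.305 0 0 0 0.8" --pt "0.3 -0.053 0 0 0.8" --pt "0.287 -0.104 0 0 0.8"

```text
t: 11.45
tcp_pos: [0.5992, 0.0536, 0.277]
tool_rot: [[-0.934, 0.356, -0.006], [0.356, 0.934, 0.001], [0.005, -0.001, -1.0]]
force: [-9.9, -0.9, 7.4]
opening: 0.0212
gripper_force: 30.0
```

Request:
step_arm --pt "0.264 -0.153 0 0 0.8" --pt "0.234 -0.196 0 0 0.8" --pt "0.196 -0.234 0 0 0.8"

```text
t: 11.82
tcp_pos: [0.627, 0.0319, 0.277]
tool_rot: [[-0.935, 0.355, -0.005], [0.355, 0.935, 0.003], [0.006, 0.001, -1.0]]
force: [-9.9, 3.9, 6.4]
opening: 0.021
gripper_force: 30.0
```

Request:
step_arm --pt "0.153 -0.264 0 0 0.8" --pt "0.104 -0.287 0 0 0.8" --pt "0.053 -0.3 0 0 0.8"

```text
t: 12.2
tcp_pos: [0.6405, 0.0001, 0.2771]
tool_rot: [[-0.935, 0.353, -0.003], [0.353, 0.935, 0.006], [0.004, 0.004, -1.0]]
force: [-5.9, 7.8, 3.7]
opening: 0.0212
gripper_force: 30.0
```

Request:
step_arm --pt "0 -0.305 0 0 0.8" --pt "-0.053 -0.3 0 0 0.8" --pt "-0.104 -0.287 0 0 0.8"

```text
t: 12.58
tcp_pos: [0.6367, -0.0355, 0.2772]
tool_rot: [[-0.936, 0.353, 0.003], [0.353, 0.936, 0.005], [-0.001, 0.006, -1.0]]
force: [5.1, 8.0, -2.5]
opening: 0.021
gripper_force: 30.0
```

Request:
step_arm --pt "-0.153 -0.264 0 0 0.8" --pt "-0.196 -0.234 0 0 0.8" --pt "-0.234 -0.196 0 0 0.8"

```text
t: 12.95
tcp_pos: [0.6152, -0.0651, 0.2773]
tool_rot: [[-0.935, 0.354, 0.008], [0.354, 0.935, 0.003], [-0.006, 0.005, -1.0]]
force: [12.4, 5.1, -8.5]
opening: 0.0208
gripper_force: 30.0
```

Request:
step_arm --pt "-0.264 -0.153 0 0 0.8" --pt "-0.287 -0.104 0 0 0.8"

```text
t: 13.2
tcp_pos: [0.5937, -0.0769, 0.2773]
tool_rot: [[-0.935, 0.355, 0.009], [0.355, 0.935, 0.0], [-0.009, 0.004, -1.0]]
force: [15.0, 1.3, -9.9]
opening: 0.0211
gripper_force: 30.0
```

Request:
step_arm --pt "-0.3 -0.053 0 0 0.8" --pt "-0.305 0 0 0 0.8"

```text
t: 13.45
tcp_pos: [0.5692, -0.0806, 0.2772]
tool_rot: [[-0.934, 0.357, 0.009], [0.357, 0.934, -0.002], [-0.009, 0.002, -1.0]]
force: [15.0, -2.3, -11.6]
opening: 0.021
gripper_force: 30.0
```

Request:
step_arm --pt "-0.3 0.053 0 0 0.8" --pt "-0.287 0.104 0 0 0.8" --pt "-0.264 0.153 0 0 0.8"

```text
t: 13.82
tcp_pos: [0.5344, -0.0703, 0.2772]
tool_rot: [[-0.934, 0.358, 0.008], [0.358, 0.934, -0.004], [-0.009, -0.001, -1.0]]
force: [13.6, -7.0, -11.9]
opening: 0.0213
gripper_force: 30.0
```

Request:
step_arm --pt "-0.07 0.06 0 0 0.8" --pt "0 0 0 0 0.8" --pt "0 0 0 0 0.8"

```text
t: 14.2
tcp_pos: [0.531, -0.0679, 0.2772]
tool_rot: [[-0.934, 0.358, 0.005], [0.358, 0.934, -0.004], [-0.006, -0.001, -1.0]]
force: [8.5, -6.9, -8.4]
opening: 0.021
gripper_force: 30.0
```

Request:
step_arm --pt "0 0 0 0 0.2" --pt "0 0 0 0 0.2" --pt "0 0 0 0 0.2" --pt "0 0 0 0 0.2" --pt "0 0 0 0 0.2" --pt "0 0 0 0 0.2"

```text
t: 14.95
tcp_pos: [0.5288, -0.0652, 0.2771]
tool_rot: [[-0.934, 0.357, 0.0], [0.357, 0.934, 0.0], [0.0, 0.0, -1.0]]
force: [-0.6, -1.0, 0.4]
opening: 0.0702
gripper_force: 0.0
```

Request:
step_arm --pt "0 0 1 0 0.2" --pt "0 0 1 0 0.2" --pt "0 0 1 0 0.2" --pt "0 0 0 0 0.2" --pt "0 0 0 0 0.2"

```text
t: 15.58
tcp_pos: [0.5285, -0.0652, 0.3963]
tool_rot: [[-0.934, 0.357, -0.001], [0.357, 0.934, 0.0], [0.001, -0.0, -1.0]]
force: [0.8, 0.4, -0.1]
opening: 0.0708
gripper_force: 0.0
```

```bash
python3 - <<'E'
from h import *
import cv2
p=ctrl.camera_params("wrist");cv2.imwrite("pics/w2.png",ctrl.capture("wrist"))
R,t,K=p["R"],p["t"],p["K"]
for a in(-115,-125,-135):
    a=np.radians(a);v=R@np.array([.5711+.07*np.cos(a),-.0106+.07*np.sin(a),.317])+t
    th=np.arccos(v[2]/np.linalg.norm(v));print((v[:2]/np.linalg.norm(v[:2])*th*K[0,0]+K[:2,2]).round(1))
E
```

```text
[315.7 225.5]
[318.1 210.8]
[323.4 196.2]
```

View pics/w2.png

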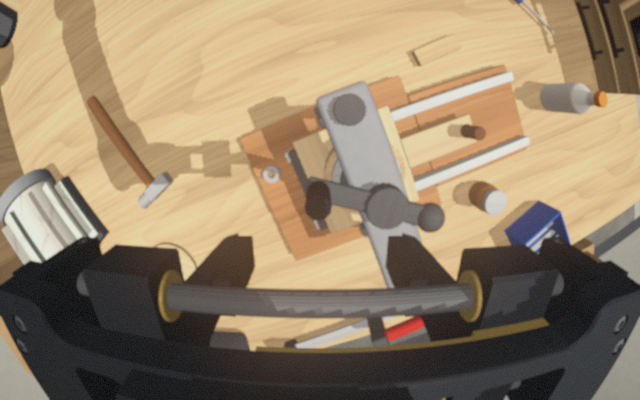

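The wrist view shows the grip's top at about (318,208), which puts it near -127°, roughly 90° past the touch I felt. The crank stayed where I left it and the gripper is clear, so I'm handing in.

```bash
python3 -c "
from bench import ctrl
print(ctrl.hand_in())"
```

```text
the job is handed in; nothing more can be done
None
```

The job is handed in, with no verdict returned: the tray is home against its stop, the crank is about a quarter turn (roughly 75–105°) past the touch I felt, the grip is released, and I saw no bystander moved.

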